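# Put the calibration weight set back in its tray

## Robot

A 6-joint arm with a two-finger parallel gripper is mounted at the origin on a cart in front of the work surface, level with it; the furniture and walls round the work are solid. World frame = base frame: x ahead of the robot, y to its left, z up, the work surface at z = 0. Lengths are in m, angles in degrees, forces in N, time in s.
With the tool pointing down it reaches from about 0.325 to 1 m from the base axis. Payload 5.1 kg.
Tool frame: the origin (TCP) lies on the centre line of the jaws, within the pads' length; the fingertips stand nose_length ahead of it and the grasp point (between the pads) lies 3 mm ahead of it (nose_length is the distance from the TCP to the fingertips, in m); z points along the fingers, y is the line along which they close (so a half turn about z gives the same grasp; the last joint's range is limited). The gripper opens to 85 mm and grips with 20 to 120 N. Pads are 22 mm wide; open, the fingers measure 114 mm over their backs; the gripper's body (76 mm by 85 mm) begins 54 mm behind the grasp point. The pads swing forward as they close: fully open they stand 13 mm farther back than shut.
Start: joints at [69.866, 7.093, 94.555, -0, 78.352, -4.733], TCP at [0.173, 0.627, 0.253] pointing down, gripper open.
Joint ranges: [-149.61, 149.61], [-58.7, 133.49], [1.44, 155.28], [-77.14, 257.14], [18.33, 153.61], [-166.67, 166.67]. Speed limits (degrees/s): [147.25, 147.25, 180, 180, 180, 180].

## Interface

Orientations are given as [roll, pitch, yaw] about the fixed x, y, z axes, in that order (R = Rz(yaw) Ry(pitch) Rx(roll)).
In Python, from plant import * gives the robot as it stands.
- The arm moves only by the tool arm_command, never from a script. Its argument "rows" is one flat list of numbers, 5 for each row, row after row: the shift along the tool's x, y, z in cm, then the turn about the tool's z in degrees, then the opening, from 0 (shut) to 1 (fully open). A call has 1 to 20 rows; each row is the pose to reach, as a shift and turn from the pose commanded when the call began, along the tool's axes at that moment; what a row does not reach only later rows make up. A row lasts 1/10 s, in which the tool goes at most 50 mm and 8.59 degrees, less where a joint would pass 70% of its speed; a pose out of reach is approached as far as the arm can. A call with a gripper value outside its range is refused whole. The fingers move at their own pace and stop on an object; "newtons" is the grip in N (left out, the last holds). Time passes only in rows, so rows that repeat a pose let the fingers close. It gives the time, the measured TCP pose, the force, the opening and the grip force at its end, in the units of the state.
- read_state(): the state, without advancing time (a new reading comes with each control period).
- capture(name): name is "side" or "top"; returns a dict with "pixels" (420x560x3 uint8, red, green, blue), "depth" (420x560 float32, m along the optical axis (not along the pixel's ray), 0 where there is no reading), "intrinsics" (3x3 intrinsics, pixels), "extrinsics" (4x4, takes a point from camera to world coordinates). Camera axes: x right, y down, z forward; pixel columns grow to the right and rows downward; lengths in m; the calibration is good to about 2 mm. A picture is of the moment at which its call begins.
- close_job(): hands the job in; it is judged then, once.
The state is a dict: "clock": time; "joint_pos": joint angles; "qvel": joint speeds; "effort": joint torques, N m; "ee_pos": TCP position; "eef_rot": TCP orientation; "force": force on the tool from outside, world axes, zero at the start; "wrist_torque": the same for the moment, N m; "grip_width": finger opening in m; "finger_force": force on a finger pad.
Only numpy, scipy, OpenCV 4.12 (cv2) and the standard library are available. Lean on these libraries where they do the work, as an engineer would, in place of code of your own. Each camera call takes 0.05 s, during which the arm holds its last target. There are 200 camera calls.

## Task

Put the balance's calibration set back in the grey storage tray: stand each of the three knobbed weights upright in the round well of its size (largest weight in the widest well, smallest in the narrowest), and lay the tweezers across both notched blocks of their rest. Leave the plain cylinder without a knob and the spatula where they are; they do not belong to the set.

Things in the scene. Friction and masses are not known exactly. Their poses are not given: they have to be found in the camera images.
- weight_large_mid (a point): 500 g calibration weight: metal, 38 mm in diameter, 56 mm high, with a knob on top; the largest of the three knobbed weights; stands loose on the worktop. This point is its centre, 28 mm above its underside; z is its own upright axis.
- weight_medium_mid (a point): 200 g calibration weight: metal, 28 mm in diameter, 42 mm high, with a knob on top; the middle one of the three knobbed weights; stands loose on the worktop. This point is its centre, 21 mm above its underside; z is its own upright axis.
- weight_small_mid (a point): 100 g calibration weight: 22 mm in diameter, 34 mm high, aluminium-grey; straight-sided up to 21 mm, then a neck and a 16 mm knob on top; the smallest of the three knobbed weights; stands loose on the worktop. This point is its centre, 17 mm above its underside; z is its own upright axis.
- tweezers_mid (a point): Steel tweezers lying loose on the worktop: 132 mm long (along its y), 12 mm wide over the two blades (along its x), 10 mm thick. This point is the centre, 5 mm above the underside. Grasp across the blades near the middle.
- well_large_floor (a point): Well for the 500 g weight, the widest of three in the fixed grey tray (142 x 212 mm, 13 mm high): a pale wooden tile with a round black-floored recess 56 mm wide, 3 mm deep. This point is the centre of the recess floor, 10 mm above the worktop. The wells stand 66 mm apart in a row along y, in any order; x points from the row to the tweezers rest.
- well_medium_floor (a point): Well for the 200 g weight, the middle-sized of three in the fixed grey tray (142 x 212 mm, 13 mm high): a pale wooden tile with a round black-floored recess 46 mm wide, 3 mm deep. This point is the centre of the recess floor, 10 mm above the worktop. The wells stand 66 mm apart in a row along y, in any order; x points from the row to the tweezers rest.
- well_small_floor (a point): Well for the 100 g weight, the narrowest of three in the fixed grey tray (142 x 212 mm, 13 mm high): a pale wooden tile with a round black-floored recess 38 mm wide, 3 mm deep. This point is the centre of the recess floor, 10 mm above the worktop. The wells stand 66 mm apart in a row along y, in any order; x points from the row to the tweezers rest.
- rest_seat (a point): Tweezers rest in the tray, parallel to the wells, 70 mm from their row: two notched wooden blocks 88 mm apart along y (76 mm clear between for the fingers), 44 mm wide, 12 mm thick; notches 28 mm wide (x), horns 8 mm high. This point is mid-way between them at notch-floor height, 16 mm above the worktop, 8 mm above the base plate; the tweezers lie along y, either way round.
- plain_cylinder_mid (a point): Look-alike: a plain metal cylinder without a knob, 30 mm in diameter and 44 mm high, standing loose on the worktop; not part of the set. This point is its centre, 22 mm above its underside.
- spatula_mid (a point): Look-alike: a double-ended steel spatula lying loose on the worktop, 162 mm long (along its y), a round 8 mm shaft with flat blades (16 and 10 mm wide) at its ends; not part of the set. This point is the middle of its shaft, 4 mm above its underside.
Not all that is in view belongs to the job. Leave any blue look-alike of the part that bears weight_small_mid alone.

How it is judged:
By the outcome, as a careful person would: the job done as asked, in the order asked, and still so for the second after the job is handed in, with the robot touching nothing.
It also fails if it takes over 112 s, if anything falls off the work surface, if the arm or the gripper's body presses on something with over 40 N, if the wrist force passes 120 N, or if a joint passes its speed limit or range.

## Working session

There is one attempt and no reset: what is moved stays moved. The work goes in short steps, Python scripts to look and compute and a tool call to move; the robot and the scene stay as the last step left them, time stands still between calls to the robot, and variables do not carry over. Pictures are saved under pics/ and viewed, at most 14 in all, crops included, and the job is handed in when it is done.

Besides the shell and the picture viewer there is one more tool, called in YAML: its name, and indented under it one key for each argument. arm_command: Moves the arm, as the interface text tells. Its arguments: {"type":"object","properties":{"rows":{"type":"array"},"newtons":{"type":"number"}},"required":["rows"]}

```bash
mkdir -p pics; ls
cat > h.py <<'E'
from plant import *
import numpy as np, cv2
def cap(n,f=None):
    c=capture(n)
    if f: cv2.imwrite('pics/'+f,c['pixels'][:,:,::-1])
    np.savez('/tmp/'+n+'.npz',**c)
    return c
def ray(c,u,v,z):
    K,T=c['intrinsics'],c['extrinsics']
    d=T[:3,:3]@np.linalg.inv(K)@np.array([u,v,1.]); o=T[:3,3]
    return o+d*(z-o[2])/d[2]
def cloud(c):
    K,T=c['intrinsics'],c['extrinsics']
    v,u=np.mgrid[:420,:560]; d=c['depth']
    p=np.stack([(u-K[0,2])/K[0,0]*d,(v-K[1,2])/K[1,1]*d,d],-1)
    P=p@T[:3,:3].T+T[:3,3]; P[d==0]=np.nan
    return P
E
python3 - <<'E'
from h import *
for n in('top','side'):
    c=cap(n,n+'0.png'); print(n,c['intrinsics'].round(1).tolist(),c['extrinsics'].round(3).tolist())
print(read_state())
E
```

```text
pics
top [[431.6, 0.0, 278.3], [0.0, 431.6, 208.6], [0.0, 0.0, 1.0]] [[0.028, -0.98, 0.195, 0.351], [-1.0, -0.025, 0.019, -0.029], [-0.013, -0.196, -0.981, 1.137], [0.0, 0.0, 0.0, 1.0]]
side [[480.8, 0.0, 277.3], [0.0, 480.8, 211.1], [0.0, 0.0, 1.0]] [[0.998, 0.031, -0.059, 0.606], [0.066, -0.53, 0.845, -0.904], [-0.005, -0.847, -0.531, 0.609], [0.0, 0.0, 0.0, 1.0]]
{'clock': 0.1, 'joint_pos': array([ 6.98666940e+01,  7.13033584e+00,  9.46272178e+01, -2.19444080e-03,
        7.83536156e+01, -4.73319099e+00]), 'qvel': array([ 0.07641305, -0.02838176, -0.24986097,  0.0574338 , -0.20649544,
       -0.08241436]), 'effort': array([ 4.23001911e-04, -4.24927247e+01, -3.66655862e+01, -3.60432989e-05,
        3.96416392e-03,  2.94355038e-05]), 'ee_pos': array([0.17247451, 0.62615448, 0.2521595 ]), 'eef_rot': array([-1.79889033e+02, -7.03214027e-03,  1.64600323e+02]), 'force': array([ 0.11431356,  0.72078015, -0.33376584]), 'wrist_torque': array([0.0373043 , 0.05008513, 0.03626379]), 'finger_force': 0.0, 'grip_width': 0.08523486361759004}
```

View pics/top0.png

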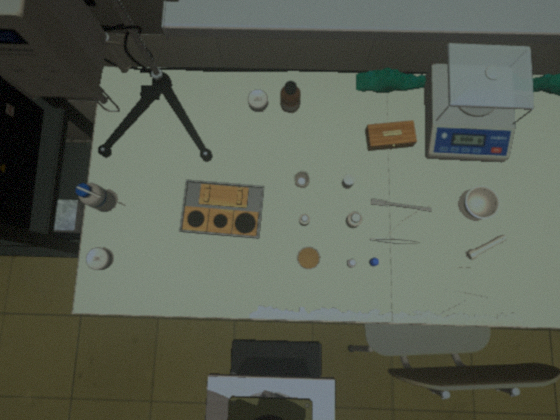

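View pics/side0.png

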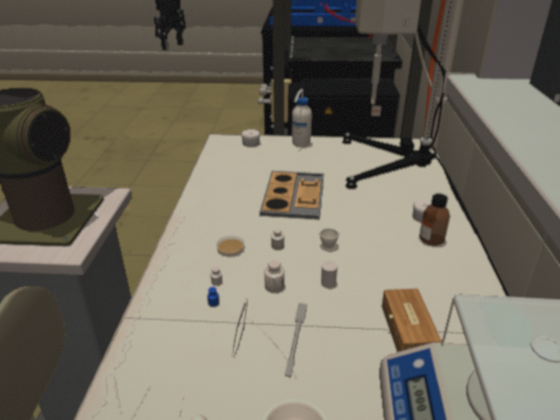

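Run:
```python
from h import *
c=np.load('/tmp/top.npz'); im=c['pixels'][:,:,::-1]
a=cv2.resize(im[170:280,285:445],None,fx=5,fy=5,interpolation=cv2.INTER_CUBIC)
cv2.imwrite('pics/z1.png',cv2.convertScaleAbs(a,alpha=1.4))
b=cv2.resize(im[172:245,172:272],None,fx=8,fy=8,interpolation=cv2.INTER_CUBIC)
cv2.imwrite('pics/z2.png',cv2.convertScaleAbs(b,alpha=1.5))
```

```text
(no output)
```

View pics/z1.png

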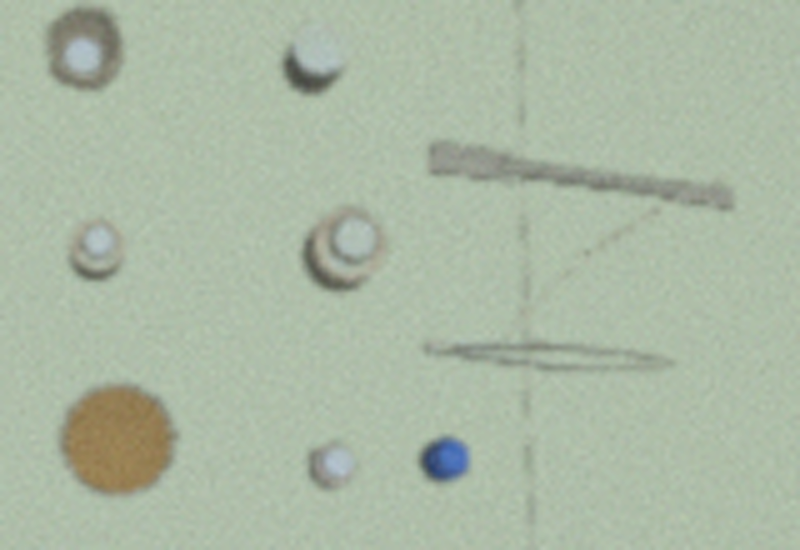

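View pics/z2.png

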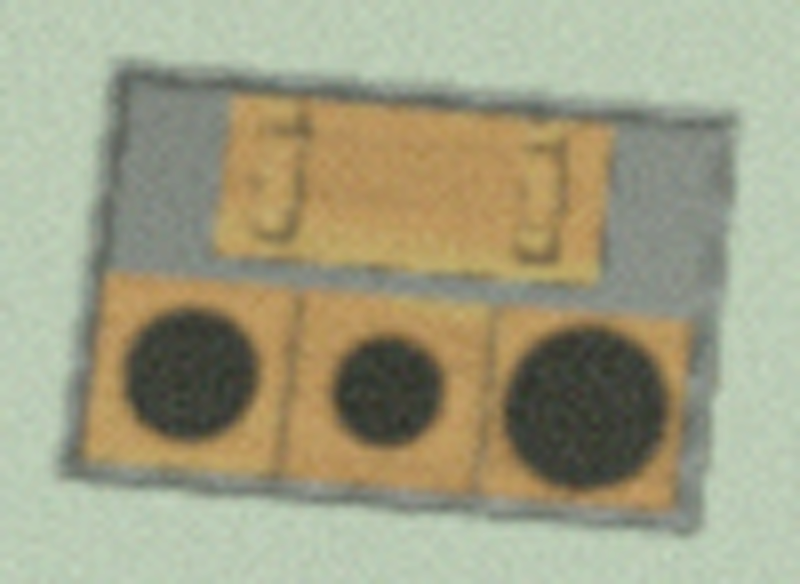

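Run:
```python
from h import *
c=np.load('/tmp/top.npz'); im=c['pixels'][:,:,::-1].astype(int); P=cloud(c)
print('table z',np.nanmedian(P[280:300,150:250,2]))
def near(n,u,v,h,r=14):
    # points higher than table
    Q=P[v-r:v+r,u-r:u+r].reshape(-1,3); Q=Q[np.isfinite(Q[:,2])]
    t=Q[Q[:,2]>h-0.006]; m=Q[Q[:,2]>0.008]
    print(n,'top n',len(t),t.mean(0).round(4),'zmax',Q[:,2].max().round(4),'body box',((m.min(0)+m.max(0))/2).round(4),(m.max(0)-m.min(0)).round(4))
near('L',355,219,.056);near('M',305,219,.042);near('S',351,263,.034,10);near('plain',348,182,.044)
print('ray tops L',ray(c,356,217.6,.056),'M',ray(c,285+98/5,170+241/5,.042),'S',ray(c,285+337/5,170+463/5,.034))
# wells: dark blobs
g=cv2.GaussianBlur(im.sum(2).astype(np.float32),(3,3),0)
def blobs(m,lo):
    n,l,s,ce=cv2.connectedComponentsWithStats(m.astype(np.uint8))
    return [(ce[i],s[i]) for i in range(1,n) if s[i][4]>lo]
m=np.zeros_like(g,bool); m[200:245,180:268]=(g<160)[200:245,180:268]
for ce,s in blobs(m,60):
    p=ray(c,*ce,.010); print('well',p.round(4),'px',ce.round(1),'diam',(2*np.sqrt(s[4]/np.pi)/431.6*1.12).round(4))
# tray outline
bg=np.median(im[260:300,150:250].reshape(-1,3),0)
d=np.abs(im-bg).sum(2)
m=np.zeros_like(m); m[172:246,172:272]=(d>45)[172:246,172:272]
cn=max(cv2.findContours(m.astype(np.uint8),0,2)[0],key=cv2.contourArea)
w=np.array([ray(c,*p,.013)[:2] for p in cn[:,0]],np.float32); print('tray',cv2.minAreaRect(w))
# tweezers & spatula
for nm,(a,b,e,f) in dict(tw=(232,250,366,424),sp=(194,216,366,436)).items():
    m=np.zeros_like(m); m[a:b,e:f]=(d>40)[a:b,e:f]
    if nm=='tw': m[:,388:392]&=True
    bl=blobs(m,8); print(nm,[(x[0].round(1).tolist(),x[1].tolist()) for x in bl])
    ys,xs=np.nonzero(m); w=np.array([ray(c,x,y,.005)[:2] for x,y in zip(xs,ys)],np.float32); print(cv2.minAreaRect(w))
```

```text
table z -0.0008643153367886569
L top n 70 [ 0.5498 -0.2055  0.0551] zmax 0.0594 body box [ 0.5502 -0.2056  0.0338] [0.0383 0.0375 0.0512]
M top n 36 [ 0.5473 -0.0764  0.0412] zmax 0.0458 body box [ 0.5468 -0.0757  0.0276] [0.0277 0.0261 0.0364]
S top n 32 [ 0.438  -0.1999  0.0339] zmax 0.0377 body box [ 0.4378 -0.1994  0.0231] [0.0186 0.0196 0.0292]
plain top n 100 [ 0.6527 -0.1909  0.0431] zmax 0.0483 body box [ 0.6524 -0.1902  0.0285] [0.0298 0.0279 0.0397]
ray tops L [ 0.54862976 -0.2062971   0.056     ] M [ 0.54622373 -0.07667985  0.042     ] S [ 0.43644742 -0.19997791  0.034     ]
well [0.544 0.212 0.01 ] px [195.3 218.4] diam 0.0396
well [0.5401 0.1464 0.01  ] px [219.9 220.5] diam 0.0326
well [0.5357 0.0803 0.01  ] px [244.7 222.7] diam 0.0498
tray ((0.5723448395729065, 0.14272919297218323), (0.21456626057624817, 0.14669634401798248), 86.5079574584961)
tw [([386.7, 239.8], [370, 238, 39, 5, 76]), ([412.7, 241.9], [408, 240, 9, 4, 18]), ([398.2, 242.9], [392, 242, 15, 2, 17])]
((0.499437153339386, -0.3148949146270752), (0.013193968683481216, 0.12790365517139435), 1.5103163719177246)
sp [([397.9, 204.6], [371, 198, 61, 14, 277])]
((0.5835191607475281, -0.33281809091567993), (0.16091713309288025, 0.04030222073197365), 82.5621337890625)
```

```bash
cat >> h.py <<'E'
from scipy.spatial.transform import Rotation as Ro
def go(x,y,z,yaw,s=None):
    "shift (cm) and turn from the measured pose so the GRASP POINT gets to x,y,z"
    s=s or read_state(); R=Ro.from_euler('xyz',s['eef_rot'],degrees=True).as_matrix()
    d=R.T@(np.array([x,y,z+.003])-s['ee_pos'])*100
    t=-(yaw-s['eef_rot'][2]); t=(t+180)%360-180
    print('shift cm',d.round(2),'turn',round(t,1),'| at',s['ee_pos'].round(4),s['eef_rot'].round(2),'w',round(s['grip_width'],4),'t',round(s['clock'],1))
E
python3 - <<'E'
from h import *
import plant
print([k for k in dir(plant) if not k.startswith('_')]); print(globals().get('nose_length'))
c=np.load('/tmp/top.npz'); im=c['pixels'][:,:,::-1].astype(int); P=cloud(c)
bg=np.median(im[260:300,150:250].reshape(-1,3),0); d=np.abs(im-bg).sum(2)
m=np.zeros(d.shape,bool); m[232:250,366:424]=(d>40)[232:250,366:424]
ys,xs=np.nonzero(m); w=np.array([ray(c,x,y,.005)[:2] for x,y in zip(xs,ys)])
w=w[np.abs(w[:,0]-.4994)<.012]
l=cv2.fitLine(w.astype(np.float32),cv2.DIST_HUBER,0,.001,.001).ravel(); print('tw line',l, w.min(0),w.max(0),'ang from y',np.degrees(np.arctan(l[0]/l[1])))
for lo,hi in((-.39,-.36),(-.36,-.33),(-.33,-.3),(-.3,-.27),(-.27,-.24)):
    q=w[(w[:,1]>lo)&(w[:,1]<hi)]; print(lo,q[:,0].min().round(4),q[:,0].max().round(4))
# rest blocks (wood above 14 mm)
Q=P[172:205,190:262].reshape(-1,3); Q=Q[(Q[:,2]>.0205)]; print('horns',len(Q),Q.mean(0).round(4),cv2.minAreaRect(Q[:,:2].astype(np.float32)))
go(.549,-.206,.20,90)
E
```

```text
['MotionError', 'capture', 'close_job', 'nose_length', 'read_state']
0.022
tw line [ 0.02666439  0.99964446  0.49898145 -0.31147695] [ 0.49266524 -0.37892871] [ 0.50600996 -0.25093078] ang from y 1.5279381
-0.39 0.4941 0.4996
-0.36 0.4933 0.5039
-0.33 0.4927 0.506
-0.3 0.4947 0.5029
-0.27 0.4969 0.5022
horns 41 [0.6103 0.1458 0.0231] ((0.6093949675559998, 0.14146536588668823), (0.0983353927731514, 0.042334944009780884), 86.50983428955078)
shift cm [-58.4  -70.22   5.04] turn 74.6 | at [0.1725 0.6262 0.2522] [-1.7989e+02 -1.0000e-02  1.6460e+02] w 0.0852 t 0.1
```

arm_command:
  rows: [-58.4, -70.2, 5, 74.6, 0.8, -58.4, -70.2, 5, 74.6, 0.8, -58.4, -70.2, 5, 74.6, 0.8, -58.4, -70.2, 5, 74.6, 0.8, -58.4, -70.2, 5, 74.6, 0.8, -58.4, -70.2, 5, 74.6, 0.8, -58.4, -70.2, 5, 74.6, 0.8, -58.4, -70.2, 5, 74.6, 0.8, -58.4, -70.2, 5, 74.6, 0.8, -58.4, -70.2, 5, 74.6, 0.8, -58.4, -70.2, 5, 74.6, 0.8, -58.4, -70.2, 5, 74.6, 0.8, -58.4, -70.2, 5, 74.6, 0.8, -58.4, -70.2, 5, 74.6, 0.8, -58.4, -70.2, 5, 74.6, 0.8, -58.4, -70.2, 5, 74.6, 0.8, -58.4, -70.2, 5, 74.6, 0.8, -58.4, -70.2, 5, 74.6, 0.8, -58.4, -70.2, 5, 74.6, 0.8, -58.4, -70.2, 5, 74.6, 0.8]
  newtons: 40

```text
clock: 2.1
ee_pos: [0.5492, -0.2067, 0.2023]
eef_rot: [-179.9, -0.1, 89.8]
force: [-0.8, -0.3, 0.4]
grip_width: 0.068
finger_force: 0.0
```

```bash
python3 -c "
from h import *
go(.549,-.206,.0245,90)"
```

```text
shift cm [6.000e-02 1.000e-02 1.748e+01] turn -0.2 | at [ 0.5492 -0.2067  0.2023] [-1.7991e+02 -5.0000e-02  8.9840e+01] w 0.068 t 2.1
```

arm_command:
  rows: [0, 0, 5, 0, 0.8, 0, 0, 9.5, 0, 0.8, 0, 0, 13, 0, 0.8, 0, 0, 15.5, 0, 0.8, 0, 0, 17.4, 0, 0.8, 0, 0, 17.4, 0, 0.8, 0, 0, 17.4, 0, 0.8, 0, 0, 17.4, 0, 0, 0, 0, 17.4, 0, 0, 0, 0, 17.4, 0, 0, 0, 0, 17.4, 0, 0, 0, 0, 17.4, 0, 0, 0, 0, 17.4, 0, 0, 0, 0, 17.4, 0, 0, 0, 0, 17.4, 0, 0]
  newtons: 40

```text
clock: 3.6
ee_pos: [0.5503, -0.2055, 0.0313]
eef_rot: [179.9, 0.0, 90.0]
force: [-1.6, 1.4, 6.7]
grip_width: 0.037
finger_force: 40.6
```

arm_command:
  rows: [0, 0, -2, 0, 0, 0, 0, -5, 0, 0, 0, 0, -9, 0, 0, 0, 0, -12, 0, 0, 0, 0, -12, 0, 0, 0, 0, -12, 0, 0]

```text
clock: 4.2
ee_pos: [0.5488, -0.2051, 0.1485]
eef_rot: [-180.0, -0.0, 90.0]
force: [0.8, 0.3, -4.7]
grip_width: 0.0374
finger_force: 41.4
```

```bash
python3 -c "
from h import *
c=cap('side','s1.png')
print(read_state()['force'])
go(.5357,.0803,.12,86.5)"
```

```text
[-0.67858061  0.40518886 -4.46503839]
shift cm [28.49 -1.21  2.43] turn 3.5 | at [ 0.5478 -0.2046  0.1468] [-1.798e+02 -9.000e-02  8.999e+01] w 0.0374 t 4.2
```

View pics/s1.png

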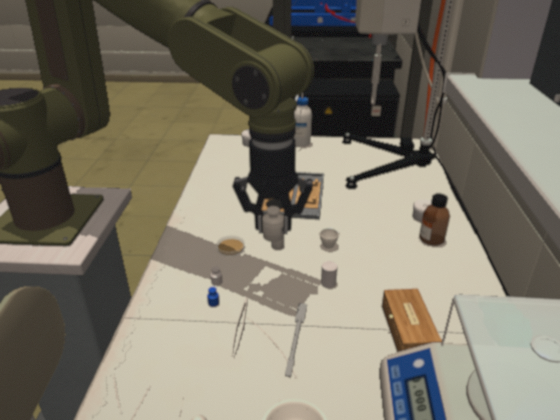

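arm_command:
  rows: [4, -0.2, 0, 0.5, 0, 9, -0.5, 0, 1, 0, 14, -0.6, 0, 1.5, 0, 19, -0.8, 1, 2.5, 0, 24, -1, 2, 3.5, 0, 27.5, -1.2, 2.4, 3.5, 0, 28.5, -1.2, 2.4, 3.5, 0, 28.5, -1.2, 2.4, 3.5, 0, 28.5, -1.2, 2.4, 3.5, 0, 28.5, -1.2, 2.4, 3.5, 0, 28.5, -1.2, 2.4, 3.5, 0]

```text
clock: 5.35
ee_pos: [0.5375, 0.0785, 0.1252]
eef_rot: [-180.0, 0.0, 86.4]
force: [0.9, -0.6, -4.5]
grip_width: 0.0373
finger_force: 41.1
```

```bash
python3 -c "
from h import *
print(read_state()['force'])
go(.5357,.0803,.0405,86.5)"
```

```text
[ 0.90507271 -0.60378073 -4.48819939]
shift cm [ 0.17 -0.19  8.17] turn -0.1 | at [0.5375 0.0785 0.1252] [-1.800e+02  1.000e-02  8.639e+01] w 0.0373 t 5.3
```

arm_command:
  rows: [0.1, -0.1, 3, 0, 0, 0.1, -0.1, 5.5, 0, 0, 0.1, -0.1, 7, 0, 0, 0.1, -0.1, 7.7, 0, 0, 0.1, -0.1, 8, 0, 0, 0.1, -0.1, 8, 0, 0, 0.1, -0.1, 8, 0, 0]

```text
clock: 6.05
ee_pos: [0.5374, 0.0808, 0.0466]
eef_rot: [179.9, -0.0, 86.5]
force: [0.1, -0.4, -4.2]
grip_width: 0.0371
finger_force: 41.2
```

arm_command:
  rows: [0, 0, 0.1, 0, 0, 0, 0, 0.2, 0, 0, 0, 0, 0.3, 0, 0, 0, 0, 0.3, 0, 0]

```text
clock: 6.45
ee_pos: [0.5362, 0.0809, 0.0423]
eef_rot: [-180.0, 0.0, 86.5]
force: [-0.5, -0.8, -4.5]
grip_width: 0.0373
finger_force: 41.2
```

arm_command:
  rows: [0, 0, 0.1, 0, 0, 0, 0, 0.2, 0, 0, 0, 0, 0.2, 0, 0]

```text
clock: 6.75
ee_pos: [0.5365, 0.0809, 0.0413]
eef_rot: [-180.0, 0.0, 86.5]
force: [-3.8, -0.8, 4.6]
grip_width: 0.0372
finger_force: 41.9
```

arm_command:
  rows: [0, 0, -0.1, 0, 0.62, 0, 0, -0.1, 0, 0.62, 0, 0, -0.1, 0, 0.62, 0, 0, -0.1, 0, 0.62, 0, 0, -0.1, 0, 0.62, 0, 0, -2, 0, 0.62, 0, 0, -5, 0, 0.62, 0, 0, -9, 0, 0.62, 0, 0, -12, 0, 0.62, 0, 0, -12, 0, 0.62]

```text
clock: 7.75
ee_pos: [0.5397, 0.081, 0.1663]
eef_rot: [179.4, -0.1, 86.5]
force: [-0.1, 0.3, 0.2]
grip_width: 0.0531
finger_force: 0.0
```

```bash
python3 -c "
from h import *
go(.5468,-.0765,.12,90)"
```

```text
shift cm [-15.68   1.63   4.33] turn -3.5 | at [0.5397 0.081  0.1663] [ 1.794e+02 -7.000e-02  8.650e+01] w 0.0531 t 7.8
```

arm_command:
  rows: [-4, 0.5, 0, -1, 0.62, -8, 1, 1, -2, 0.62, -12, 1.5, 2.5, -3, 0.62, -15.7, 1.7, 4, -3.5, 0.62, -15.7, 1.7, 4.2, -3.5, 0.62, -15.7, 1.7, 4.2, -3.5, 0.62, -15.7, 1.7, 4.2, -3.5, 0.62, -15.7, 1.7, 4.2, -3.5, 0.62, -15.7, 1.7, 4.2, -3.5, 0.62]

```text
clock: 8.65
ee_pos: [0.5441, -0.076, 0.1189]
eef_rot: [179.9, 0.0, 90.1]
force: [-0.6, -0.2, -0.3]
grip_width: 0.053
finger_force: 0.0
```

Run:
```python
from h import *
go(.5468,-.0765,.0245,90)
P=cloud(cap('top')); Q=P[205:236,232:258].reshape(-1,3)
t=Q[Q[:,2]>.058]; print('L now',len(t),t.mean(0).round(4),Q[:,2].max())
```

```text
shift cm [-0.05  0.26  9.14] turn 0.1 | at [ 0.5441 -0.076   0.1189] [1.7994e+02 1.0000e-02 9.0090e+01] w 0.053 t 8.7
L now 71 [0.5367 0.0802 0.0649] nan
```

arm_command:
  rows: [0, 0.2, 3, 0, 0.62, 0, 0.2, 6, 0, 0.62, 0, 0.2, 8, 0, 0.62, 0, 0.2, 9, 0, 0.62, 0, 0.2, 9, 0, 0.62, 0, 0.2, 9, 0, 0.62, 0, 0.2, 9, 0, 0, 0, 0.2, 9, 0, 0, 0, 0.2, 9, 0, 0, 0, 0.2, 9, 0, 0, 0, 0.2, 9, 0, 0, 0, 0.2, 9, 0, 0, 0, 0.2, 9, 0, 0]
  newtons: 35

```text
clock: 10.0
ee_pos: [0.5469, -0.0772, 0.03]
eef_rot: [179.8, 0.0, 90.0]
force: [-0.6, 1.1, 6.9]
grip_width: 0.0274
finger_force: 34.4
```

arm_command:
  rows: [0, 0, -2, 0, 0, 0, 0, -5, 0, 0, 0, 0, -9, 0, 0, 0, 0, -12, 0, 0, 0, 0, -12, 0, 0, 0, 0, -12, 0, 0]

```text
clock: 10.6
ee_pos: [0.5454, -0.0769, 0.1481]
eef_rot: [180.0, 0.0, 90.0]
force: [-0.4, 0.3, -3.6]
grip_width: 0.0268
finger_force: 34.9
```

```bash
python3 -c "
from h import *
print(read_state()['force'])
go(.544,.212,.12,86.5)"
```

```text
[-0.36952411  0.32094545 -3.58249092]
shift cm [28.89 -0.15  2.51] turn 3.5 | at [ 0.5454 -0.0769  0.1481] [179.99   0.    89.99] w 0.0268 t 10.6
```

arm_command:
  rows: [4, 0, 0, 0.5, 0, 9, -0.1, 0, 1, 0, 14, -0.1, 0, 1.5, 0, 19, -0.1, 0, 2.5, 0, 24, -0.1, 0, 3.5, 0, 27.5, -0.1, 0, 3.5, 0, 28.9, -0.1, 0, 3.5, 0, 28.9, -0.1, 2.5, 3.5, 0, 28.9, -0.1, 2.5, 3.5, 0, 28.9, -0.1, 2.5, 3.5, 0, 28.9, -0.1, 2.5, 3.5, 0, 28.9, -0.1, 2.5, 3.5, 0]

```text
clock: 11.8
ee_pos: [0.5453, 0.2115, 0.1242]
eef_rot: [179.9, -0.0, 86.4]
force: [0.9, -0.5, -2.6]
grip_width: 0.0275
finger_force: 34.9
```

```bash
python3 -c "
from h import *
go(.544,.212,.0405,86.5)"
```

```text
shift cm [ 0.04 -0.14  8.07] turn -0.1 | at [0.5453 0.2115 0.1242] [ 1.7993e+02 -2.0000e-02  8.6440e+01] w 0.0275 t 11.8
```

Contact expected near TCP 0.040.

arm_command:
  rows: [0, -0.1, 3, 0, 0, 0, -0.1, 5.5, 0, 0, 0, -0.1, 7, 0, 0, 0, -0.1, 7.8, 0, 0, 0, -0.1, 8.1, 0, 0, 0, -0.1, 8.1, 0, 0, 0, -0.1, 8.1, 0, 0]

```text
clock: 12.5
ee_pos: [0.5447, 0.2124, 0.0436]
eef_rot: [179.9, -0.0, 86.5]
force: [-0.7, -0.3, -1.9]
grip_width: 0.027
finger_force: 35.0
```

arm_command:
  rows: [0, 0, 0.1, 0, 0, 0, 0, 0.2, 0, 0, 0, 0, 0.2, 0, 0]

```text
clock: 12.8
ee_pos: [0.5438, 0.2122, 0.0405]
eef_rot: [180.0, -0.0, 86.5]
force: [-0.9, 0.7, -2.5]
grip_width: 0.0272
finger_force: 35.0
```

arm_command:
  rows: [0, 0, 0.1, 0, 0, 0, 0, 0.2, 0, 0, 0, 0, 0.2, 0, 0]

```text
clock: 13.1
ee_pos: [0.5439, 0.2123, 0.04]
eef_rot: [-180.0, 0.0, 86.5]
force: [-3.6, -1.2, 7.2]
grip_width: 0.0272
finger_force: 36.0
```

arm_command:
  rows: [0, 0, -0.1, 0, 0.5, 0, 0, -0.1, 0, 0.5, 0, 0, -0.1, 0, 0.5, 0, 0, -0.1, 0, 0.5, 0, 0, -0.1, 0, 0.5, 0, 0, -2, 0, 0.5, 0, 0, -5, 0, 0.5, 0, 0, -9, 0, 0.5, 0, 0, -12, 0, 0.5, 0, 0, -12, 0, 0.5, 0, 0, -12, 0, 0.5]

```text
clock: 14.2
ee_pos: [0.5441, 0.2122, 0.1591]
eef_rot: [179.9, -0.0, 86.5]
force: [-0.2, -0.1, 0.2]
grip_width: 0.0427
finger_force: 0.0
```

```bash
python3 -c "
from h import *
go(.4372,-.1998,.12,90)"
```

```text
shift cm [-41.78  -8.16   3.57] turn -3.5 | at [0.5441 0.2122 0.1591] [ 1.799e+02 -3.000e-02  8.650e+01] w 0.0427 t 14.2
```

arm_command:
  rows: [-10, -2, 0, -1, 0.5, -20, -4, 0, -2, 0.5, -30, -6, 0, -3, 0.5, -41.8, -8.2, 1, -3.5, 0.5, -41.8, -8.2, 2, -3.5, 0.5, -41.8, -8.2, 3.5, -3.5, 0.5, -41.8, -8.2, 3.5, -3.5, 0.5, -41.8, -8.2, 3.5, -3.5, 0.5, -41.8, -8.2, 3.5, -3.5, 0.5, -41.8, -8.2, 3.5, -3.5, 0.5, -41.8, -8.2, 3.5, -3.5, 0.5, -41.8, -8.2, 3.5, -3.5, 0.5, -41.8, -8.2, 3.5, -3.5, 0.5]

```text
clock: 15.5
ee_pos: [0.4366, -0.1989, 0.1231]
eef_rot: [-180.0, -0.0, 90.1]
force: [0.8, 0.2, 0.6]
grip_width: 0.0425
finger_force: 0.0
```

Run:
```python
from h import *
go(.4372,-.1998,.0245,90)
P=cloud(cap('top')); Q=P[202:236,182:210].reshape(-1,3)
t=Q[Q[:,2]>.046]; print('M now',len(t),t.mean(0).round(4),np.nanmax(Q[:,2]))
```

```text
shift cm [-0.09  0.07  9.56] turn 0.1 | at [ 0.4366 -0.1989  0.1231] [-1.7998e+02 -2.0000e-02  9.0110e+01] w 0.0425 t 15.5
M now 39 [0.5445 0.2123 0.0509] 0.054944078238054805
```

arm_command:
  rows: [-0.1, 0, 3, 0, 0.5, -0.1, 0, 6, 0, 0.5, -0.1, 0, 8, 0, 0.5, -0.1, 0, 9.3, 0, 0.5, -0.1, 0, 9.6, 0, 0.5, -0.1, 0, 9.6, 0, 0.5, -0.1, 0, 9.6, 0, 0, -0.1, 0, 9.6, 0, 0, -0.1, 0, 9.6, 0, 0, -0.1, 0, 9.6, 0, 0, -0.1, 0, 9.6, 0, 0, -0.1, 0, 9.6, 0, 0, -0.1, 0, 9.6, 0, 0]
  newtons: 30

```text
clock: 16.85
ee_pos: [0.4375, -0.2017, 0.0288]
eef_rot: [179.9, 0.1, 90.0]
force: [-0.9, 0.6, 4.8]
grip_width: 0.0201
finger_force: 29.8
```

arm_command:
  rows: [0, 0, -2, 0, 0, 0, 0, -5, 0, 0, 0, 0, -9, 0, 0, 0, 0, -12, 0, 0, 0, 0, -12, 0, 0, 0, 0, -12, 0, 0, 0, 0, -12, 0, 0]

```text
clock: 17.55
ee_pos: [0.4352, -0.2005, 0.1455]
eef_rot: [-179.8, -0.1, 90.0]
force: [-0.6, 0.7, -2.1]
grip_width: 0.0203
finger_force: 29.7
```

```bash
python3 -c "
from h import *
c=cap('side','s2.png')
cv2.imwrite('pics/s2c.png',cv2.resize(c['pixels'][150:330,130:330,::-1],None,fx=3,fy=3))
print(read_state()['force'])
go(.5401,.1464,.14,86.5)"
```

```text
[ 0.40773579 -0.77370575 -1.71601263]
shift cm [34.68 10.5   0.25] turn 3.5 | at [ 0.4351 -0.2004  0.1452] [-1.7982e+02 -1.1000e-01  9.0000e+01] w 0.0206 t 17.6
```

View pics/s2c.png

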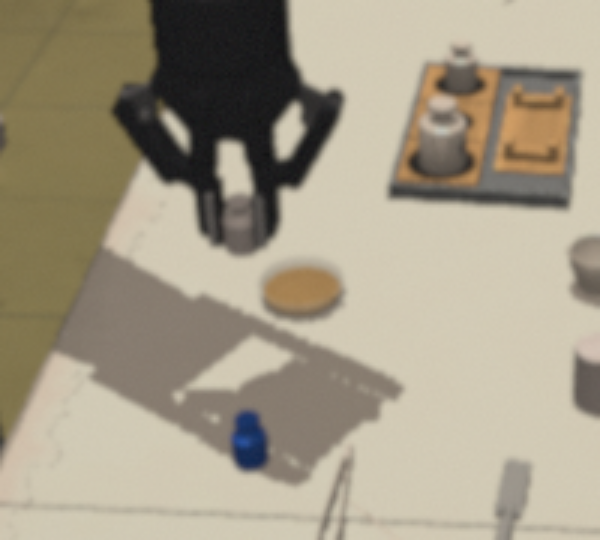

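arm_command:
  rows: [4.5, 1.3, 0, 0.5, 0, 9, 2.7, 0, 1, 0, 14, 4, 0, 1.5, 0, 19, 5.7, 0, 2.5, 0, 24, 7.2, 0, 3.5, 0, 29, 8.8, 0, 3.5, 0, 33, 10, 0, 3.5, 0, 34.7, 10.5, 0, 3.5, 0, 34.7, 10.5, 2, 3.5, 0, 34.7, 10.5, 2, 3.5, 0, 34.7, 10.5, 2, 3.5, 0, 34.7, 10.5, 2, 3.5, 0, 34.7, 10.5, 2, 3.5, 0]

```text
clock: 18.9
ee_pos: [0.5417, 0.1454, 0.128]
eef_rot: [179.9, -0.0, 86.4]
force: [-0.3, -0.5, -1.1]
grip_width: 0.0205
finger_force: 29.7
```

```bash
python3 -c "
from h import *
go(.5401,.1464,.038,86.5)"
```

```text
shift cm [ 0.09 -0.17  8.7 ] turn -0.1 | at [0.5417 0.1454 0.128 ] [ 1.7995e+02 -1.0000e-02  8.6440e+01] w 0.0205 t 18.9
```

arm_command:
  rows: [0, -0.1, 3, 0, 0, 0, -0.1, 6, 0, 0, 0, -0.1, 7.5, 0, 0, 0, -0.1, 8.3, 0, 0, 0, -0.1, 8.6, 0, 0, 0, -0.1, 8.6, 0, 0, 0, -0.1, 8.6, 0, 0]

```text
clock: 19.6
ee_pos: [0.5414, 0.1462, 0.0427]
eef_rot: [179.9, -0.0, 86.5]
force: [0.3, 0.2, -0.3]
grip_width: 0.0206
finger_force: 29.7
```

arm_command:
  rows: [0, 0, 0.1, 0, 0, 0, 0, 0.2, 0, 0, 0, 0, 0.2, 0, 0]

```text
clock: 19.9
ee_pos: [0.5404, 0.146, 0.0395]
eef_rot: [180.0, -0.0, 86.5]
force: [-0.1, 0.4, -0.6]
grip_width: 0.0206
finger_force: 29.7
```

arm_command:
  rows: [0, 0, 0.1, 0, 0, 0, 0, 0.2, 0, 0, 0, 0, 0.2, 0, 0]

```text
clock: 20.2
ee_pos: [0.5406, 0.1461, 0.0388]
eef_rot: [-180.0, 0.0, 86.5]
force: [-3.7, -0.9, 8.0]
grip_width: 0.0206
finger_force: 30.5
```

arm_command:
  rows: [0, 0, -0.1, 0, 0.42, 0, 0, -0.1, 0, 0.42, 0, 0, -0.1, 0, 0.42, 0, 0, -0.1, 0, 0.42, 0, 0, -0.1, 0, 0.42, 0, 0, -2, 0, 0.42, 0, 0, -5, 0, 0.42, 0, 0, -9, 0, 0.42, 0, 0, -12, 0, 0.42, 0, 0, -12, 0, 0.42, 0, 0, -12, 0, 0.42]

```text
clock: 21.3
ee_pos: [0.5407, 0.146, 0.1581]
eef_rot: [179.9, -0.0, 86.5]
force: [0.5, -0.8, -0.1]
grip_width: 0.0356
finger_force: 0.0
```

```bash
python3 -c "
from h import *
go(.499,-.315,.12,88.5)"
```

```text
shift cm [-46.27  -1.35   3.49] turn -2.0 | at [0.5407 0.146  0.1581] [ 1.7991e+02 -2.0000e-02  8.6500e+01] w 0.0356 t 21.3
```

arm_command:
  rows: [-10, -0.3, 0, -1, 0.42, -20, -0.6, 0, -2, 0.42, -30, -0.9, 0, -2, 0.42, -40, -1.2, 1, -2, 0.42, -46.3, -1.4, 2, -2, 0.42, -46.3, -1.4, 3.5, -2, 0.42, -46.3, -1.4, 3.5, -2, 0.42, -46.3, -1.4, 3.5, -2, 0.42, -46.3, -1.4, 3.5, -2, 0.42, -46.3, -1.4, 3.5, -2, 0.42, -46.3, -1.4, 3.5, -2, 0.42, -46.3, -1.4, 3.5, -2, 0.42, -46.3, -1.4, 3.5, -2, 0.42, -46.3, -1.4, 3.5, -2, 0.42]

```text
clock: 22.7
ee_pos: [0.4984, -0.3138, 0.1223]
eef_rot: [-180.0, -0.0, 88.6]
force: [0.2, -0.1, 0.4]
grip_width: 0.0361
finger_force: 0.0
```

Run:
```python
from h import *
go(.499,-.315,.0205,88.5)
P=cloud(cap('top')); Q=P[205:236,208:232].reshape(-1,3)
t=Q[Q[:,2]>.038]; print('S now',len(t),t.mean(0).round(4),np.nanmax(Q[:,2]))
```

```text
shift cm [-0.12  0.06  9.88] turn 0.1 | at [ 0.4984 -0.3138  0.1223] [-1.800e+02 -2.000e-02  8.861e+01] w 0.0361 t 22.7
S now 29 [0.5415 0.1475 0.043 ] 0.046210715707608374
```

arm_command:
  rows: [-0.1, 0, 3, 0, 0.42, -0.1, 0, 6, 0, 0.42, -0.1, 0, 8, 0, 0.42, -0.1, 0, 9.2, 0, 0.42, -0.1, 0, 9.7, 0, 0.42, -0.1, 0, 9.7, 0, 0.42, -0.1, 0, 9.7, 0, 0.42]
  newtons: 20

```text
clock: 23.45
ee_pos: [0.4989, -0.3168, 0.0266]
eef_rot: [179.9, 0.1, 88.5]
force: [0.6, 0.3, 0.8]
grip_width: 0.0357
finger_force: 0.0
```

arm_command:
  rows: [0, 0, 0, 0, 0.25, 0, 0, 0, 0, 0.2, 0, 0, 0, 0, 0.15, 0, 0, 0, 0, 0, 0, 0, 0, 0, 0, 0, 0, 0, 0, 0, 0, 0, 0, 0, 0, 0, 0, 0, 0, 0]

```text
clock: 24.25
ee_pos: [0.4985, -0.3167, 0.026]
eef_rot: [180.0, 0.0, 88.5]
force: [-0.9, 0.2, 5.3]
grip_width: 0.0113
finger_force: 20.8
```

arm_command:
  rows: [0, 0, -1, 0, 0, 0, 0, -3, 0, 0, 0, 0, -6, 0, 0, 0, 0, -10, 0, 0, 0, 0, -12, 0, 0, 0, 0, -12, 0, 0, 0, 0, -12, 0, 0]
  newtons: 30

```text
clock: 24.95
ee_pos: [0.4977, -0.3161, 0.145]
eef_rot: [-180.0, -0.0, 88.5]
force: [0.5, 0.8, -0.3]
grip_width: 0.0109
finger_force: 32.0
```

```bash
python3 -c "
from h import *
c=cap('side','s3.png')
cv2.imwrite('pics/s3c.png',cv2.resize(c['pixels'][170:370,150:370,::-1],None,fx=3,fy=3))
go(.610,.142,.14,86.5)"
```

```text
shift cm [46.04 10.08  0.12] turn 2.0 | at [ 0.4972 -0.3156  0.1437] [-1.7988e+02 -9.0000e-02  8.8500e+01] w 0.0109 t 25.0
```

View pics/s3c.png

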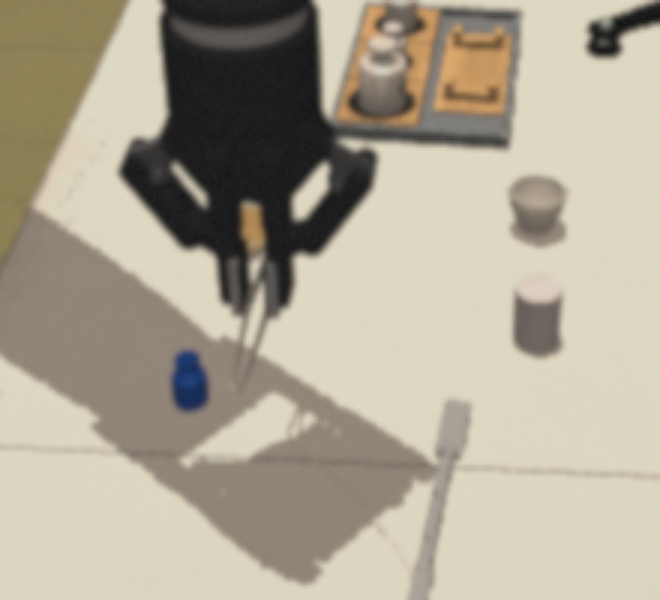

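arm_command:
  rows: [4.5, 1, 0, 0.5, 0, 9, 2, 0, 1, 0, 14, 3, 0, 1.5, 0, 19, 4.2, 0, 2, 0, 24, 5.3, 0, 2, 0, 29, 6.3, 0, 2, 0, 34, 7.4, 0, 2, 0, 39, 8.5, 0, 2, 0, 43, 9.4, 0, 2, 0, 46, 10.1, 0, 2, 0, 46, 10.1, 0, 2, 0, 46, 10.1, 2, 2, 0, 46, 10.1, 2, 2, 0, 46, 10.1, 2, 2, 0, 46, 10.1, 2, 2, 0, 46, 10.1, 2, 2, 0]

```text
clock: 26.6
ee_pos: [0.6115, 0.1404, 0.1261]
eef_rot: [179.9, -0.0, 86.5]
force: [-0.4, -0.7, 0.6]
grip_width: 0.0112
finger_force: 32.0
```

Run:
```python
from h import *
go(.610,.142,.039,86.5)
c=cap('side','s4.png')
cv2.imwrite('pics/s4c.png',cv2.resize(c['pixels'][90:260,210:400,::-1],None,fx=4,fy=3.5))
```

```text
shift cm [ 0.15 -0.16  8.41] turn -0.0 | at [0.6115 0.1404 0.1261] [ 1.7994e+02 -1.0000e-02  8.6450e+01] w 0.0112 t 26.6
```

View pics/s4c.png

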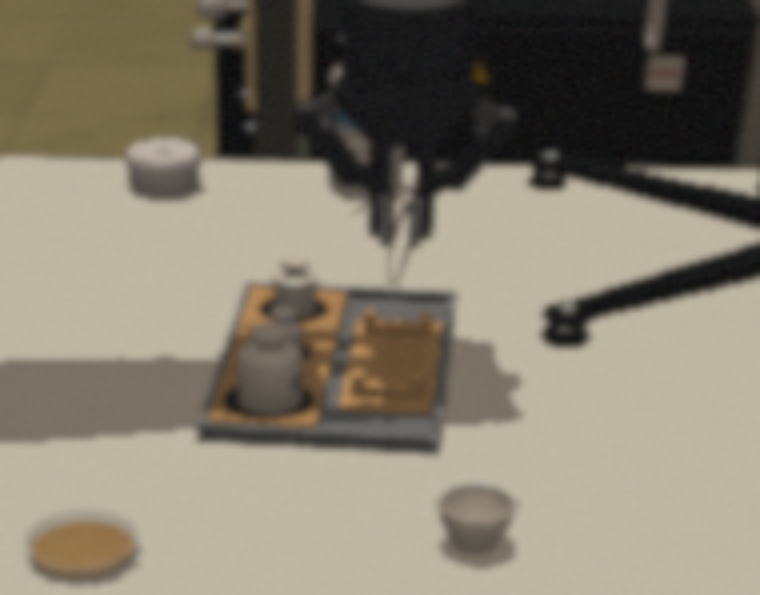

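arm_command:
  rows: [0, -0.1, 2, 0, 0, 0, -0.1, 4, 0, 0, 0, -0.1, 6, 0, 0, 0, -0.1, 7.3, 0, 0, 0, -0.1, 7.9, 0, 0, 0, -0.1, 7.9, 0, 0, 0, -0.1, 7.9, 0, 0]

```text
clock: 27.35
ee_pos: [0.6108, 0.141, 0.0473]
eef_rot: [179.9, -0.0, 86.5]
force: [0.4, -0.1, 0.3]
grip_width: 0.0108
finger_force: 32.0
```

arm_command:
  rows: [0, 0, 0.1, 0, 0, 0, 0, 0.2, 0, 0, 0, 0, 0.2, 0, 0]

```text
clock: 27.65
ee_pos: [0.6103, 0.141, 0.0447]
eef_rot: [180.0, -0.0, 86.5]
force: [1.0, -0.0, -1.2]
grip_width: 0.0109
finger_force: 32.0
```

arm_command:
  rows: [0, 0, 0.1, 0, 0, 0, 0, 0.2, 0, 0, 0, 0, 0.2, 0, 0]

```text
clock: 27.95
ee_pos: [0.6099, 0.1409, 0.0421]
eef_rot: [-180.0, 0.0, 86.5]
force: [0.3, -0.2, -0.3]
grip_width: 0.0113
finger_force: 32.0
```

arm_command:
  rows: [0, 0, 0.1, 0, 0, 0, 0, 0.1, 0, 0, 0, 0, 0.1, 0, 0]

```text
clock: 28.25
ee_pos: [0.6102, 0.141, 0.0419]
eef_rot: [180.0, 0.0, 86.5]
force: [-2.5, -0.8, 5.2]
grip_width: 0.011
finger_force: 32.6
```

Contact at the expected height; release and rise.

arm_command:
  rows: [0, 0, -0.1, 0, 0.14, 0, 0, -0.1, 0, 0.2, 0, 0, -0.1, 0, 0.3, 0, 0, -0.1, 0, 0.36, 0, 0, -0.1, 0, 0.36, 0, 0, -0.1, 0, 0.36, 0, 0, -2, 0, 0.36, 0, 0, -5, 0, 0.36, 0, 0, -9, 0, 0.36, 0, 0, -13, 0, 0.36, 0, 0, -15, 0, 0.36, 0, 0, -15, 0, 0.36, -15, 0, -15, 0, 0.36, -25, 0, -15, 0, 0.36, -25, 0, -15, 0, 0.36, -25, 0, -15, 0, 0.36, -25, 0, -15, 0, 0.36, -25, 0, -15, 0, 0.36, -25, 0, -15, 0, 0.36]

```text
clock: 30.15
ee_pos: [0.5939, -0.1094, 0.1895]
eef_rot: [-179.9, -0.1, 86.3]
force: [-0.2, 0.6, -1.1]
grip_width: 0.0307
finger_force: 0.0
```

Run:
```python
from h import *
c=cap('side'); t=cap('top')
a=cv2.resize(c['pixels'][160:230,250:340,::-1],(780,600),interpolation=2)
cv2.imwrite('pics/f.png',np.hstack([cv2.resize(a,(400,311)),cv2.resize(t['pixels'][172:245,172:272,::-1],(400,311),interpolation=2)]))
```

```text
(no output)
```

View pics/f.png

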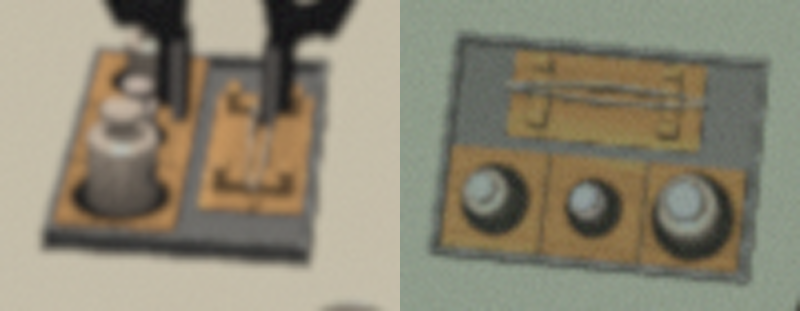

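The final picture shows all three weights standing in their wells and the tweezers lying in both notches (right half, from about (508,85) to (705,103)). Nothing is touching the gripper.

```bash
python3 -c "
from plant import *
print(close_job())"
```

```text
the job is handed in; nothing more can be done
None
```

The three knobbed weights stand upright in the wells of their sizes, the tweezers lie across both notched blocks of their rest, and I handed the job in at about 30 s of the 112 s allowed.

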